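# Raise the column of a display cake stand to its next hole

### The job

Raise the telescopic brass column of the cake stand by one hole: squeeze its spring button flush, slide the sleeve straight up until the button snaps out of the next hole, and let go. Then, before a cake goes on it, check the lock by pressing straight down on the top of the column with a push of about 15 to 20 newtons for a moment, and come away. Neither lift, tip nor shove the stand, do not lean on it harder than 30 newtons, and leave the plate, the cake, the macarons and the ticket holder alone.

Things in the scene. Friction and masses are not known exactly. Their poses are not given: they have to be found in the camera images.
- stand: Display stand without its plate: heavy loose steel foot (disc 170 mm across, 12 mm thick, 1.3 to 2 kg) with an upright telescopic column. Origin: centre of the foot's underside; z up along the column, y towards the side with the button. Only its weight holds it: a pull of about 18 N or more on the locked column lifts it.
- column: The brass sleeve: round tube 28 mm across, 2 mm wall, 145 mm long, about 0.5 kg, keyed (cannot turn), sliding on a thinner tube fixed to the foot with 1 to 3 N of friction; unlocked it drops. Origin: on its axis, 22 mm below its top edge, level with its top hole. Three 11.8 mm holes in a row, each 30 to 47 mm below the last (even, but differs from stand to stand): find the next by feel.
- grip (a point): Point on the column's axis at the height of the button, 145 mm above the counter, fixed to the stand; y axis towards the button. At the start the sleeve is in its lowest place, 22 to 167 mm above the counter, and the button stands in its top hole. Good place to pinch the sleeve from above, fingers closing along y, one pad on the button, the other on the bare back.
- button_tip (a point): Tip of the domed steel spring button (10 mm across) when out, 4.5 mm proud of the sleeve, pointing along the stand's +y. This point is fixed to the stand, it does not follow the button in. Flush takes about 4 N. Held flush by a pad, it is cammed in under the wall as sleeve and pads are drawn up 3 mm with 8 to 16 N; then it slides inside.
- seat_top (a point): Centre of the flat top of the steel spigot (22 mm wide, 9 high) topping the sleeve, where the lock is checked; moves with the sleeve; starts 176 mm above the counter, 31 above the button. At the next hole the dome first kicks the sleeve up the last 2 to 3 mm (not locked yet: a push would force it back), then the sleeve stops dead; let go, it sinks 1 to 2 mm on to the button. Fingers over 22 mm below the top hole could cover the next.
- plate: Bystander: the stand's steel cake plate, 224 mm across and 26 mm high, lying loose on the counter. Origin: centre of its underside.
- cake: Bystander: round chocolate cake on a white plate, 230 mm across and 84 mm high, loose. Origin: centre of its underside.
- macarons: Bystander: black tray of macarons, 120 x 220 mm and 34 mm high, loose. Origin: centre of its underside.
- ticket: Bystander: steel ticket holder, round foot 64 mm across, with an upright blank card 85 mm wide, 122 mm high in all, loose. Origin: centre of its underside.
Things that resemble listed ones, but are neither listed nor needed, are in the scene too. Of the things like the stand, leave any that is red or turquoise; of the rest the larger one is meant.

How it is judged:
By the outcome, as a careful person would: the job done as asked, in the order asked, and still so for the second after the job is handed in, with the robot touching nothing.
It also fails if it takes over 58 s, if anything falls off the work surface, if the arm or the gripper's body presses on something with over 40 N, if the wrist force passes 120 N, or if a joint passes its speed limit or range.

### The arm

A 7-joint arm with a two-finger parallel gripper is mounted at the origin on the work surface. World frame = base frame: x ahead of the robot, y to its left, z up, the work surface at z = 0. Lengths are in m, angles in rad, forces in N, time in s.
With the tool pointing down it reaches from about 0.425 to 0.8 m from the base axis. Payload 8.3 kg.
Tool frame: the origin (TCP) lies at the very end of the fingers, on their centre line; the grasp point (between the pads) lies 19 mm behind it (r.grip_depth is the distance from the TCP to the grasp point, in m); z points along the fingers, y is the direction in which the jaws open and shut (so a half turn about z gives the same grasp; the last joint's range is limited). The gripper opens to 85 mm and grips with 20 to 120 N. Pads are 22 mm wide; open, the fingers measure 114 mm over their backs; the gripper's body (76 mm by 85 mm) begins 54 mm behind the grasp point. The pads swing forward as they close: fully open they stand 13 mm farther back than shut.
Start: joints at [-1.392, 0.383, 0.016, 1.37, -0.006, 1.388, -0.046], TCP at [0.15, 0.607, 0.231] pointing down, gripper open.
Joint ranges: [-2.95, 2.95], [-0.25, 2.06], [-1.52, 1.56], [0.18, 2.33], [-1.44, 4.58], [0.02, 2.06], [-3.01, 3.01]. Speed limits (rad/s): [2.39, 2.39, 3.01, 3.01, 3.14, 3.14, 3.14].

### API

Orientations are given as a unit quaternion [x, y, z, w].
In Python, from plant import read_state, snapshot, r gives the robot as it stands.
- The arm moves only by the shell command python3 -m pendant 'ROWS' [FORCE]. ROWS is JSON, a list of rows, each an object of numbers: "ax", "ay", "az": the turn, a rotation vector about the world's x, y, z in rad; "tx", "ty", "tz": the shift along the world's x, y, z in m; "grip": the finger opening in m, from 0 to 0.0854. In form: [{"ax": .., "ay": .., "az": .., "tx": .., "ty": .., "tz": .., "grip": ..}, ...]. A call has 1 to 5 rows; each row shifts and turns the commanded pose from where the row before left it; what a row does not reach is not made up. A row lasts 1/12 s, in which the tool goes at most 41.7 mm and 7.16 degrees, less where a joint would pass 70% of its speed; a pose out of reach is approached as far as the arm can. A call with a gripper value outside its range is refused whole. The fingers move at their own pace and stop on an object; FORCE is the grip in N (left out, the last holds). Time passes only in rows, so rows that do not move let the fingers close. It gives the time, the measured TCP pose, the force and the opening at its end, in the units of the state.
- read_state(): the state, without advancing time (a new reading comes with each control period).
- snapshot(name): name is "side" or "top" or "wrist"; returns a dict with "img" (384x512x3 uint8, red, green, blue), "depth" (384x512 float32, m along the optical axis (not along the pixel's ray), 0 where there is no reading), "mtx" (3x3 intrinsics, pixels), "R" (3x3) and "t" (3): a world point X has camera coordinates R X + t. Camera axes: x right, y down, z forward; pixel columns grow to the right and rows downward; lengths in m; the calibration is good to about 2 mm. A picture is of the moment at which its call begins.
- r.hand_in(): hands the job in, once; it reports no verdict.
The state is a dict: "t": time; "joint_positions": joint angles; "joint_velocities": joint speeds; "joint_torque": joint torques, N m; "tool_pos": TCP position; "ee_rot": TCP orientation; "force": force on the tool from outside, world axes, zero at the start; "moment": the same for the moment, N m; "grip_width": finger opening in m.
Only numpy, scipy, OpenCV 4.12 (cv2) and the standard library are available. Lean on these libraries where they do the work, as an engineer would, in place of code of your own. Each camera call takes 0.05 s, during which the arm holds its last target.

## Working session

There is one attempt and no reset: what is moved stays moved. The work goes in short steps, Python scripts to look and compute and a shell command to move; the robot and the scene stay as the last step left them, time stands still between calls to the robot, and variables do not carry over. Pictures are saved under pics/ and viewed, and the job is handed in when it is done.

```bash
ls; mkdir -p pics; python3 - <<'E'
from plant import read_state, snapshot, r
import cv2,numpy as np
s=read_state();print({k:np.round(v,3) for k,v in s.items()})
for n in ["side","top","wrist"]:
    d=snapshot(n);np.savez(f"pics/{n}0.npz",**d);cv2.imwrite(f"pics/{n}0.png",d["img"][:,:,::-1])
    print(n,np.round(d["mtx"],1).tolist(),np.round(d["R"],3).tolist(),np.round(d["t"],3))
E
```

```text
pics
{'t': np.float64(0.0), 'joint_positions': array([-1.392,  0.384,  0.016,  1.371, -0.006,  1.388, -0.047]), 'joint_velocities': array([-0.001,  0.002,  0.   , -0.002,  0.001, -0.001,  0.   ]), 'joint_torque': array([-1.0000e-03, -6.2760e+01,  8.4300e-01, -3.7183e+01,  1.6000e-02,
        1.4000e-02, -0.0000e+00]), 'tool_pos': array([0.15 , 0.606, 0.23 ]), 'ee_rot': array([ 0.121,  0.993, -0.001, -0.   ]), 'force': array([-0.332,  0.271,  0.076]), 'moment': array([ 0.013,  0.023, -0.016]), 'grip_width': np.float64(0.085)}
side [[354.8, 0.0, 256.5], [0.0, 354.8, 189.9], [0.0, 0.0, 1.0]] [[-0.997, -0.08, 0.018], [-0.063, 0.608, -0.792], [0.053, -0.79, -0.611]] [0.563 0.13  1.151]
top [[476.2, 0.0, 257.5], [0.0, 476.2, 193.1], [0.0, 0.0, 1.0]] [[0.052, -0.999, 0.001], [-0.978, -0.051, -0.203], [0.203, 0.009, -0.979]] [-0.026  0.565  1.267]
wrist [[305.6, 0.0, 259.0], [0.0, 305.6, 190.2], [0.0, 0.0, 1.0]] [[0.238, 0.971, -0.002], [0.936, -0.229, 0.268], [0.26, -0.066, -0.963]] [-0.623 -0.036  0.38 ]
```

View pics/side0.png

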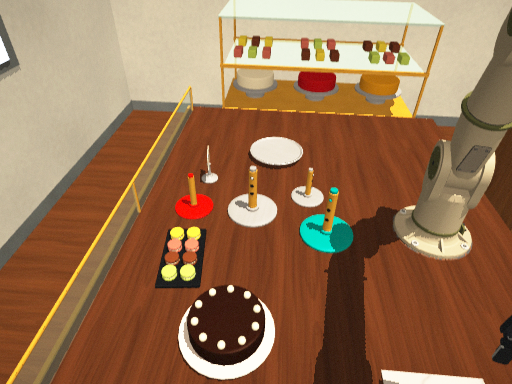

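View pics/top0.png

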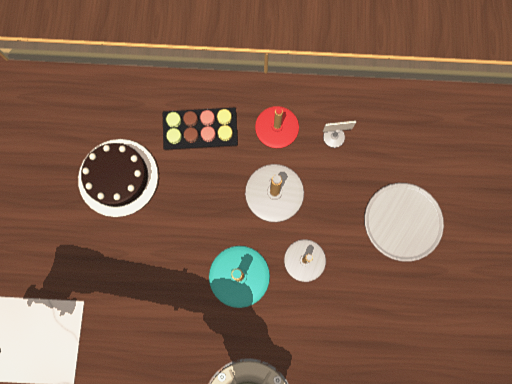

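View pics/wrist0.png

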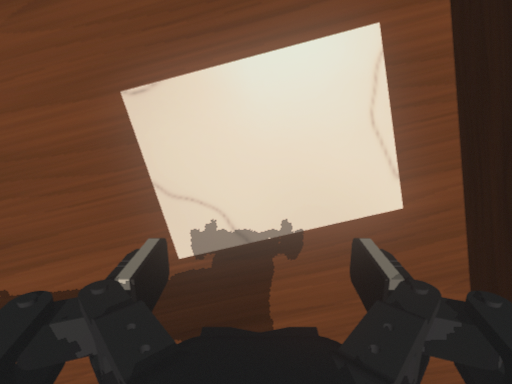

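The side view shows the white-footed larger stand at about (253,200). In the top view its foot is at (275,192). Red and turquoise stands, and a smaller white one, are also there. Next I measure the target.

```bash
cat > h.py <<'E'
import numpy as np,cv2
def load(n): return dict(np.load(f"pics/{n}.npz"))
def ray(d,u,v):
    k=np.linalg.inv(d["mtx"])@np.array([u,v,1.]); R=d["R"]; return -R.T@d["t"], R.T@k
def onz(d,u,v,z):
    o,w=ray(d,u,v); return o+w*(z-o[2])/w[2]
def proj(d,X):
    c=d["R"]@np.asarray(X)+d["t"]; p=d["mtx"]@c; return p[:2]/p[2]
def cloud(d):
    z=d["depth"];v,u=np.indices(z.shape);k=np.linalg.inv(d["mtx"])
    c=np.stack([u,v,np.ones_like(u)],-1)@k.T*z[...,None]
    return (c-d["t"])@d["R"]
E
python3 - <<'E'
from h import *
for n,(a,b,c,e) in {"side0":(215,150,295,235),"top0":(235,155,315,230)}.items():
    d=load(n);im=d["img"][b:e,a:c];cv2.imwrite(f"pics/{n}z.png",cv2.resize(im[:,:,::-1],None,fx=7,fy=7,interpolation=cv2.INTER_CUBIC))
    hsv=cv2.cvtColor(im,cv2.COLOR_RGB2HSV)
    m=((hsv[...,1]<60)&(hsv[...,2]>120)).astype(np.uint8)
    cs,_=cv2.findContours(m,cv2.RETR_EXTERNAL,cv2.CHAIN_APPROX_NONE)
    k=max(cs,key=cv2.contourArea);el=cv2.fitEllipse(cv2.convexHull(k));cx,cy=el[0][0]+a,el[0][1]+b
    print(n,el,onz(d,cx,cy,.012))
    P=cloud(d)[b:e,a:c]
    q=P[(P[...,2]>.05)&(P[...,2]<.2)]
    print("zmax",q[:,2].max()); t=q[q[:,2]>.17]; print("top",t.mean(0),len(t))
    for lo in (.03,.06,.09,.12,.15): 
        w=q[(q[:,2]>lo)&(q[:,2]<lo+.03)]; 
        if len(w):print(lo,w.mean(0),w.min(0),w.max(0))
    # cloud foot circle
    f=P[(abs(P[...,2]-.012)<.005)&(m>0)];print("footcloud",f.min(0),f.max(0),(f.min(0)+f.max(0))/2)
E
```

```text
side0 ((36.9876708984375, 59.795326232910156), (33.23023986816406, 49.11249923706055), 90.78956604003906) [ 0.58292093 -0.02823694  0.012     ]
zmax 0.1773949525697279
top [ 0.58317805 -0.04005836  0.17450233] 29
0.03 [ 0.5818552  -0.03186902  0.05492568] [ 0.57068805 -0.03931325  0.05048286] [ 0.59378594 -0.02826213  0.05990846]
0.06 [ 0.58185178 -0.0316321   0.07444261] [ 0.57091298 -0.03834756  0.06019221] [ 0.59389091 -0.02613896  0.08986046]
0.09 [ 0.58283384 -0.03117454  0.10557441] [ 0.57128728 -0.0378024   0.09030827] [ 0.59425106 -0.02497985  0.1193215 ]
0.12 [ 0.58288526 -0.0312265   0.13548206] [ 0.57184394 -0.03728769  0.12023709] [ 0.59429184 -0.02331834  0.14943538]
0.15 [ 0.58246255 -0.03610247  0.16575676] [ 0.56995572 -0.05099415  0.15060083] [ 0.5954424  -0.02833482  0.17739495]
footcloud [ 0.44072263 -0.42566498  0.00700527] [0.74378541 0.04206648 0.0169946 ] [ 0.59225402 -0.19179925  0.01199993]
top0 ((39.10981750488281, 37.72631072998047), (57.55366134643555, 58.372291564941406), 106.07389831542969) [ 0.57916547 -0.0437078   0.012     ]
zmax 0.1781171130087969
top [ 0.58083538 -0.04393041  0.1747513 ] 57
0.03 [ 0.56874165 -0.04102543  0.05300126] [ 0.56731069 -0.04811105  0.0504563 ] [ 0.57185456 -0.03384604  0.05875147]
0.06 [ 0.57154865 -0.0417191   0.07510657] [ 0.56707467 -0.05769183  0.06177919] [ 0.58200582 -0.02976381  0.08961564]
0.09 [ 0.56941915 -0.04282581  0.10627154] [ 0.5662825  -0.05404559  0.09236241] [ 0.57448595 -0.03185052  0.11977812]
0.12 [ 0.57205443 -0.04079482  0.13572348] [ 0.5678285  -0.05583973  0.12027527] [ 0.58806664 -0.02800659  0.14989771]
0.15 [ 0.57833592 -0.04352677  0.16971559] [ 0.56707857 -0.05646228  0.15101768] [ 0.59359986 -0.03036322  0.17811711]
footcloud [ 0.49648769 -0.12745816  0.00700511] [0.66340985 0.03823511 0.01698648] [ 0.57994877 -0.04461152  0.01199579]
```

```bash
ls pics
```

```text
side0.npz
side0.png
side0z.png
top0.npz
top0.png
top0z.png
wrist0.npz
wrist0.png
```

View pics/side0z.png

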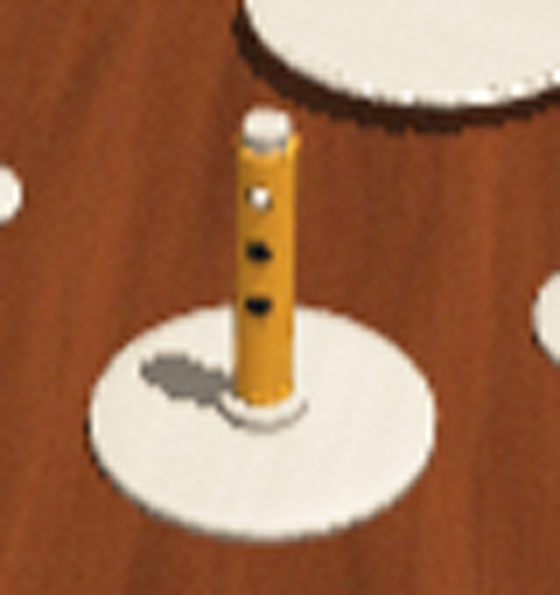

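View pics/top0z.png

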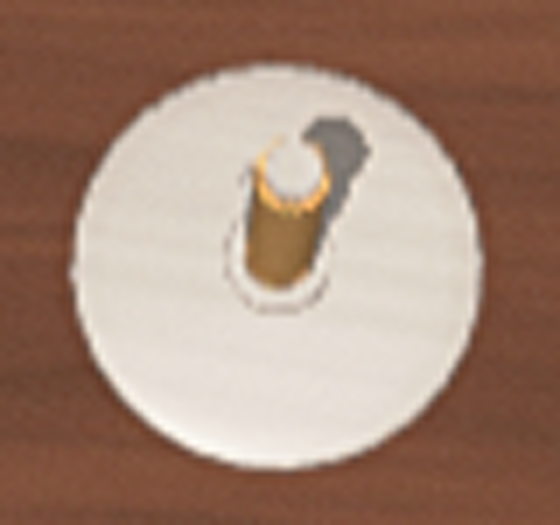

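```bash
python3 - <<'E'
from h import *
d=load("side0");t=load("top0")
print("cam",-d["R"].T@d["t"])
b=(215,150)
im=d["img"];hsv=cv2.cvtColor(im,cv2.COLOR_RGB2HSV)
m=(hsv[...,1]>130)&(hsv[...,0]>15)&(hsv[...,0]<30)
for row in (172,175,182,190,198,203):
    u=np.where(m[row,240:265])[0]+240;print(row,u.min(),u.max())
print(im[172:198,246:260].sum(-1))
C=np.array([.580,-.044])
for z in (.16,.145,.1,.05): print(z,proj(d,[*C,z]),proj(t,[*C,z]))
print(proj(d,[*C,.176]))
# foot fit in side manual mask region
hs=cv2.cvtColor(im,cv2.COLOR_RGB2HSV);w=((hs[...,1]<60)&(hs[...,2]>100)).astype(np.uint8);w[:192]=0
n,l,s,c=cv2.connectedComponentsWithStats(w);i=l[212,240];print(s[i])
k=cv2.findContours((l==i).astype(np.uint8),0,1)[0][0];el=cv2.fitEllipse(cv2.convexHull(k));print(el,onz(d,*el[0],.012))
E
```

```text
cam [0.50891142 0.87546879 0.79605052]
172 249 256
175 249 256
182 249 256
190 249 256
198 249 256
203 249 256
[[206 200 221 326 410 429 433 480 470 397 444 286 235 233]
 [202 202 219 280 309 369 401 419 402 389 399 289 236 235]
 [189 203 208 289 310 337 359 376 387 409 401 278 235 234]
 [198 210 219 279 308 337 369 379 395 407 393 278 240 231]
 [209 218 214 281 287 344 316 385 391 404 400 276 244 232]
 [216 218 223 284 213 571 683 465 388 404 392 261 229 237]
 [212 211 223 278 260 573 690 369 398 404 386 261 231 243]
 [211 220 230 293 308 408 450 278 386 411 392 256 243 234]
 [209 234 234 292 312 329 325 353 396 412 398 257 242 237]
 [202 213 231 294 310 316 353 384 393 409 396 260 232 232]
 [218 211 237 296 308 336 362 381 391 410 406 260 231 236]
 [215 222 239 284 307 340 368 380 392 404 395 246 234 237]
 [229 228 230 290 232 247 261 378 398 408 399 253 229 236]
 [220 228 244 292 163  87 104 293 394 397 391 243 222 238]
 [225 238 239 297 165  74  55 165 390 403 394 248 229 227]
 [240 235 248 290 276 219 224 317 397 407 398 239 233 212]
 [238 238 239 293 319 318 322 384 405 412 389
[... 283 characters left out ...]
 394 411 375 356 300 225]
 [583 617 399 297 201 102 105 267 401 409 401 585 576 558]
 [688 685 448 305 305 276 280 378 397 407 395 676 683 683]
 [693 696 464 313 323 340 325 391 401 402 381 688 692 694]
 [694 696 463 308 337 354 364 396 403 402 374 688 696 699]]
0.16 [253.82257566 171.03549757] [276.25778812 180.71173216]
0.145 [253.7612601  174.92518549] [276.03005451 182.0259481 ]
0.1 [253.58314614 186.22423731] [275.37805555 185.78853458]
0.05 [253.39492186 198.16465959] [274.70407693 189.67796236]
[253.88909526 166.81568024]
[ 228  194   49   33 1173]
((251.96287536621094, 209.8188018798828), (33.29248809814453, 49.11439514160156), 90.58268737792969) [ 0.58299324 -0.02810819  0.012     ]
```

```bash
python3 -m pendant '[{"tx":0.005,"ty":-0.01,"tz":0.02},{"tx":0.015,"ty":-0.025,"tz":0.02},{"tx":0.018,"ty":-0.028,"tz":0.015},{"tx":0.02,"ty":-0.03},{"tx":0.02,"ty":-0.03}]'
```

```text
validation failed for argument at $[0]...
```

```bash
python3 -m pendant '[{"ax":0,"ay":0,"az":0,"tx":0.005,"ty":-0.01,"tz":0.02,"grip":0.085},{"ax":0,"ay":0,"az":0,"tx":0.015,"ty":-0.025,"tz":0.02,"grip":0.085},{"ax":0,"ay":0,"az":0,"tx":0.02,"ty":-0.03,"tz":0.01,"grip":0.085},{"ax":0,"ay":0,"az":0,"tx":0.02,"ty":-0.03,"tz":0,"grip":0.085},{"ax":0,"ay":0,"az":0,"tx":0.02,"ty":-0.03,"tz":0,"grip":0.085}]'
```

```text
t: 0.57
tool_pos: [0.2303, 0.4807, 0.2819]
ee_rot: [0.12, 0.993, 0.001, 0.0]
force: [0.8, -0.2, -0.4]
grip_width: 0.0847
```

```bash
python3 -m pendant '[{"ax":0,"ay":0,"az":0,"tx":0.02,"ty":-0.03,"tz":0,"grip":0.085},{"ax":0,"ay":0,"az":0,"tx":0.02,"ty":-0.03,"tz":0,"grip":0.085},{"ax":0,"ay":0,"az":0,"tx":0.02,"ty":-0.03,"tz":0,"grip":0.085},{"ax":0,"ay":0,"az":0,"tx":0.02,"ty":-0.03,"tz":0,"grip":0.085},{"ax":0,"ay":0,"az":0,"tx":0.02,"ty":-0.03,"tz":0,"grip":0.085}]' && python3 -m pendant '[{"ax":0,"ay":0,"az":0,"tx":0.02,"ty":-0.03,"tz":0,"grip":0.085},{"ax":0,"ay":0,"az":0,"tx":0.02,"ty":-0.03,"tz":0,"grip":0.085},{"ax":0,"ay":0,"az":0,"tx":0.02,"ty":-0.03,"tz":0,"grip":0.085},{"ax":0,"ay":0,"az":0,"tx":0.02,"ty":-0.03,"tz":0,"grip":0.085},{"ax":0,"ay":0,"az":0,"tx":0.02,"ty":-0.03,"tz":0,"grip":0.085}]'
```

```text
t: 0.98
tool_pos: [0.3302, 0.33, 0.2812]
ee_rot: [0.121, 0.993, -0.0, -0.0]
force: [0.5, 0.4, -0.5]
grip_width: 0.0847
t: 1.4
tool_pos: [0.4301, 0.1801, 0.2813]
ee_rot: [0.121, 0.993, 0.0, -0.0]
force: [1.7, -0.4, -1.0]
grip_width: 0.0849
```

```bash
python3 -m pendant '[{"ax":0,"ay":0,"az":0,"tx":0.02,"ty":-0.03,"tz":0,"grip":0.085},{"ax":0,"ay":0,"az":0,"tx":0.02,"ty":-0.03,"tz":0,"grip":0.085},{"ax":0,"ay":0,"az":0,"tx":0.02,"ty":-0.03,"tz":0,"grip":0.085},{"ax":0,"ay":0,"az":0,"tx":0.02,"ty":-0.03,"tz":0,"grip":0.085},{"ax":0,"ay":0,"az":0,"tx":0.01,"ty":-0.02,"tz":0,"grip":0.085}]' && python3 -m pendant '[{"ax":0,"ay":0,"az":0.05,"tx":0.01,"ty":-0.01,"tz":0,"grip":0.085},{"ax":0,"ay":0,"az":0.05,"tx":0,"ty":0,"tz":0,"grip":0.085},{"ax":0,"ay":0,"az":0,"tx":0,"ty":0,"tz":0,"grip":0.085},{"ax":0,"ay":0,"az":0,"tx":0,"ty":0,"tz":0,"grip":0.085}]'
python3 - <<'E'
from plant import *
import cv2,numpy as np
d=snapshot("wrist");np.savez("pics/wrist1.npz",**d);cv2.imwrite("pics/wrist1.png",d["img"][:,:,::-1])
E
```

```text
t: 1.82
tool_pos: [0.5209, 0.0381, 0.2812]
ee_rot: [0.122, 0.993, -0.001, 0.0]
force: [-0.4, -0.8, 0.3]
grip_width: 0.085
t: 2.15
tool_pos: [0.5294, 0.032, 0.281]
ee_rot: [0.072, 0.997, -0.0, -0.0]
force: [-0.1, -0.1, -0.3]
grip_width: 0.0847
```

View pics/wrist1.png

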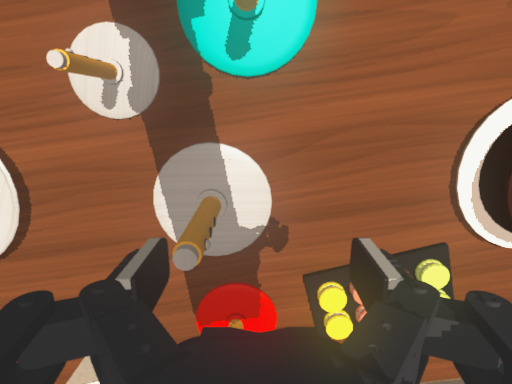

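```bash
python3 - <<'E'
from h import *
d=load("wrist1");a,b,c,e=145,135,280,275
im=d["img"][b:e,a:c];cv2.imwrite("pics/w1z.png",cv2.resize(im[:,:,::-1],None,fx=4.2,fy=4.2,interpolation=cv2.INTER_CUBIC))
print(-d["R"].T@d["t"])
hsv=cv2.cvtColor(d["img"],cv2.COLOR_RGB2HSV)
for z in (.0,.012,.022,.1,.167,.176):print(z,proj(d,[.581,-.043,z]))
P=cloud(d)
m=(abs(P[...,2]-.012)<.004);m[:, :145]=0;m[:,280:]=0;m[:135]=0;m[275:]=0
f=P[m];print(np.percentile(f,[1,99],axis=0),)
t=P[135:275,145:280];t=t[(t[...,2]>.172)&(t[...,2]<.182)];print(t.min(0),t.max(0),t.mean(0),len(t))
E
```

```text
[0.46269152 0.04100226 0.42468588]
0.0 [213.55773593 197.66557642]
0.012 [212.33411869 200.13283728]
0.022 [211.26328001 202.29204057]
0.1 [200.87187674 223.24491838]
0.167 [187.5362783 250.1343728]
0.176 [185.26640828 254.71126277]
[[ 0.50497727 -0.12236447  0.00861625]
 [ 0.66299885  0.0354677   0.01495437]]
[ 0.57385426 -0.05478727  0.17212013] [ 0.5965705  -0.03295151  0.17904741] [ 0.58408006 -0.04333691  0.1767219 ] 497
```

View pics/w1z.png

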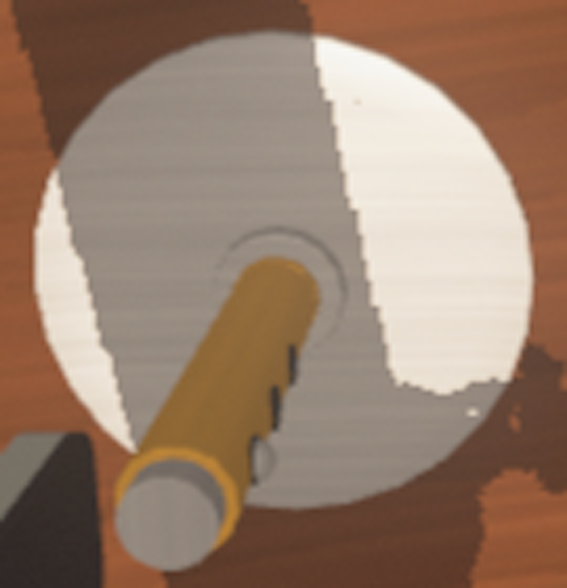

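```bash
python3 -m pendant '[{"ax":0,"ay":0,"az":-0.1,"tx":0.008,"ty":0.01,"tz":0,"grip":0.085},{"ax":0,"ay":0,"az":-0.1,"tx":0.008,"ty":0.01,"tz":0,"grip":0.085},{"ax":0,"ay":0,"az":-0.1,"tx":0.008,"ty":0.01,"tz":0,"grip":0.085},{"ax":0,"ay":0,"az":-0.1,"tx":0.008,"ty":0.01,"tz":0,"grip":0.085},{"ax":0,"ay":0,"az":-0.1,"tx":0.008,"ty":0.01,"tz":0,"grip":0.085}]' && python3 -m pendant '[{"ax":0,"ay":0,"az":-0.1,"tx":0.008,"ty":0.01,"tz":0,"grip":0.085},{"ax":0,"ay":0,"az":-0.1,"tx":0.008,"ty":0.01,"tz":0,"grip":0.085},{"ax":0,"ay":0,"az":-0.1,"tx":0.008,"ty":0.01,"tz":0,"grip":0.085},{"ax":0,"ay":0,"az":-0.1,"tx":0,"ty":0,"tz":0,"grip":0.085},{"ax":0,"ay":0,"az":0,"tx":0,"ty":0,"tz":0,"grip":0.085}]'
python3 -m pendant '[{"ax":0,"ay":0,"az":0,"tx":0,"ty":0,"tz":0,"grip":0.085}]'
python3 - <<'E'
from plant import *
import cv2,numpy as np
from h import *
d=snapshot("wrist");np.savez("pics/wrist2.npz",**d);cv2.imwrite("pics/wrist2.png",d["img"][:,:,::-1])
print(read_state()["joint_positions"].round(2),-d["R"].T@d["t"])
for z in (.0,.012,.022,.1,.145,.167,.176):print(z,proj(d,[.583,-.0435,z]))
P=cloud(d);m=(P[...,2]>.172)&(P[...,2]<.182)&(abs(P[...,0]-.583)<.03)&(abs(P[...,1]+.043)<.03)
t=P[m];print(t.min(0),t.max(0),t.mean(0),len(t))
E
```

```text
t: 2.62
tool_pos: [0.5695, 0.0834, 0.2813]
ee_rot: [0.318, 0.948, 0.0, -0.0]
force: [-0.4, 0.0, -0.6]
grip_width: 0.0849
t: 3.03
tool_pos: [0.5933, 0.1137, 0.2808]
ee_rot: [0.499, 0.867, -0.0, -0.0]
force: [-0.3, -0.0, 0.0]
grip_width: 0.0852
t: 3.12
tool_pos: [0.5932, 0.1124, 0.2811]
ee_rot: [0.496, 0.868, -0.0, -0.0]
force: [0.9, -0.6, -0.3]
grip_width: 0.0851
[-0.73  0.37  0.68  1.37 -0.23  1.49  0.47] [0.55924345 0.17023571 0.42482052]
0.0 [201.02235756 239.72654002]
0.012 [199.52398654 243.18372147]
0.022 [198.21530952 246.20322322]
0.1 [185.64108224 275.21565382]
0.145 [175.71977494 298.10701988]
0.167 [169.82966977 311.6972202 ]
0.176 [167.17402063 317.82458173]
[ 0.57441738 -0.05488177  0.17201634] [ 0.59620524 -0.03265397  0.17883752] [ 0.58548055 -0.04223529  0.1767053 ] 407
```

View pics/wrist2.png

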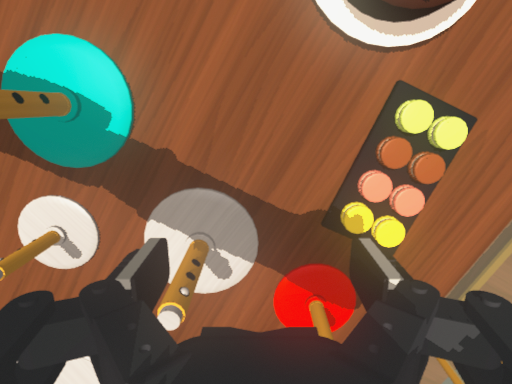

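```bash
python3 - <<'E'
from h import *
d=load("wrist2");a,b,c,e=150,225,225,340
im=d["img"][b:e,a:c];cv2.imwrite("pics/w2z.png",cv2.resize(im[:,:,::-1],None,fx=5,fy=5,interpolation=cv2.INTER_CUBIC))
g=im.sum(-1).astype(int)
hsv=cv2.cvtColor(im,cv2.COLOR_RGB2HSV)
dark=((g<110)).astype(np.uint8)
n,l,s,ce=cv2.connectedComponentsWithStats(dark)
for i in range(1,n):
    if s[i,4]>5:print(s[i],ce[i]+[a,b])
E
```

```text
(no output)
```

View pics/w2z.png

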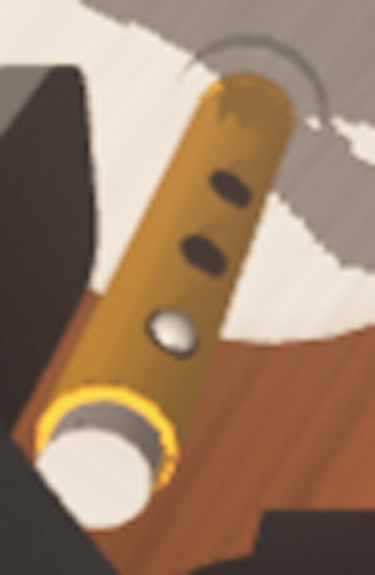

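```bash
python3 - <<'E'
from h import *
def az(d,u,v,C,r):
    o,w=ray(d,u,v);q=o[:2]-C;A=w[:2]@w[:2];B=q@w[:2];D=B*B-A*(q@q-r*r)
    s=(-B-D**.5)/A;X=o+s*w;return np.degrees(np.arctan2(*(X[:2]-C)[::-1])),X[2]
d=load("wrist2");e=load("side0")
for C in ([.583,-.0435],[.585,-.0435],[.584,-.042],[.581,-.0435],[.583,-.041]):
    C=np.array(C);print(C,[np.round(az(d,*p,C,.014),3).tolist() for p in((190.2,275.3),(195.6,262.2))],np.round(az(d,184.2,290.6,C,.0165),3),proj(d,[*C,.176]),proj(d,[*C,.012]),"side",[np.round(az(e,*p,C,.014),3).tolist() for p in((251.6,186),(251.6,193.6))])
# silhouette edges per row (brass mask) in wrist2
hsv=cv2.cvtColor(d["img"],cv2.COLOR_RGB2HSV);m=(hsv[...,1]>140)&(hsv[...,0]>14)&(hsv[...,0]<32)
m[:, :150]=0;m[:,225:]=0
for r in range(250,300,5):
    u=np.where(m[r])[0];print(r,u.min(),u.max(),(u.min()+u.max())/2)
for z in (.04,.06,.08,.1,.12,.14,.16): print(proj(d,[.584,-.0425,z]))
E
```

```text
[ 0.583  -0.0435] [[76.489, 0.117], [76.111, 0.087]] [79.065  0.15 ] [167.17402063 317.82458173] [199.52398654 243.18372147] side [[80.628, 0.111], [81.825, 0.08]]
[ 0.585  -0.0435] [[84.977, 0.117], [84.616, 0.087]] [86.198  0.15 ] [169.0575297  318.72953382] [200.72780466 243.816335  ] side [[88.918, 0.111], [90.087, 0.08]]
[ 0.584 -0.042] [[81.637, 0.12], [81.274, 0.09]] [83.387  0.152] [168.80552782 317.12837271] [200.59821484 242.69666233] side [[85.323, 0.112], [86.499, 0.082]]
[ 0.581  -0.0435] [[67.477, 0.116], [67.067, 0.086]] [71.616  0.149] [165.2870175  316.91795089] [198.318719   242.55034626] side [[72.019, 0.111], [73.276, 0.08]]
[ 0.583 -0.041] [[77.95, 0.121], [77.581, 0.091]] [80.296  0.154] [168.32245689 315.90644971] [200.31075059 241.84311921] side [[81.513, 0.113], [82.703, 0.082]]
250 188 207 197.5
255 185 205 195.0
260 183 203 193.0
265 180 201 190.5
270 178 199 188.5
275 175 198 186.5
280 173 196 184.5
285 170 195 182.5
290 167 193 180.0
295 165 192 178.5
[196.68395292 251.75347254]
[193.69346    258.74958339]
[190.40352296 266.44622899]
[186.76679544 274.95417382]
[182.72539424 284.4088328 ]
[178.2077954  294.97753269]
[173.12456445 306.86950101]
```

```bash
python3 -m pendant '[{"ax":0,"ay":0,"az":0.1,"tx":-0.001,"ty":-0.016,"tz":0,"grip":0.085},{"ax":0,"ay":0,"az":0.1,"tx":-0.001,"ty":-0.016,"tz":0,"grip":0.085},{"ax":0,"ay":0,"az":0.1,"tx":-0.001,"ty":-0.016,"tz":0,"grip":0.085},{"ax":0,"ay":0,"az":0.1,"tx":-0.001,"ty":-0.016,"tz":0,"grip":0.085},{"ax":0,"ay":0,"az":0.1,"tx":-0.001,"ty":-0.016,"tz":0,"grip":0.085}]' && python3 -m pendant '[{"ax":0,"ay":0,"az":0.1,"tx":-0.001,"ty":-0.016,"tz":0,"grip":0.085},{"ax":0,"ay":0,"az":0.1,"tx":-0.001,"ty":-0.016,"tz":0,"grip":0.085},{"ax":0,"ay":0,"az":0.1,"tx":-0.001,"ty":-0.016,"tz":0,"grip":0.085},{"ax":0,"ay":0,"az":0.081,"tx":-0.001,"ty":-0.016,"tz":0,"grip":0.085},{"ax":0,"ay":0,"az":0,"tx":-0.001,"ty":-0.012,"tz":0,"grip":0.085}]'
python3 -m pendant '[{"ax":0,"ay":0,"az":0,"tx":0,"ty":0,"tz":0,"grip":0.085},{"ax":0,"ay":0,"az":0,"tx":0,"ty":0,"tz":0,"grip":0.085}]'
cat > snap.py <<'E'
import sys
from plant import *
from h import *
n,o=sys.argv[1:3]
d=snapshot(n);np.savez(f"pics/{o}.npz",**d);im=d["img"]
if len(sys.argv)>3:
    a,b,c,e=map(int,sys.argv[3:7]);im=cv2.resize(im[b:e,a:c],None,fx=5,fy=5,interpolation=cv2.INTER_CUBIC)
cv2.imwrite(f"pics/{o}.png",im[:,:,::-1])
s=read_state();print({k:np.round(s[k],4).tolist() for k in("t","tool_pos","ee_rot","force","moment","grip_width")})
E
python3 snap.py wrist wrist3
```

```text
t: 3.58
tool_pos: [0.5882, 0.0307, 0.2816]
ee_rot: [0.264, 0.964, 0.0, 0.0]
force: [0.6, -0.2, -0.6]
grip_width: 0.0849
t: 4.0
tool_pos: [0.5831, -0.0463, 0.2818]
ee_rot: [0.078, 0.997, 0.0, 0.0]
force: [-0.5, -0.8, -0.4]
grip_width: 0.085
t: 4.17
tool_pos: [0.5834, -0.0447, 0.2815]
ee_rot: [0.082, 0.997, 0.0, 0.0]
force: [-0.5, -0.0, 0.3]
grip_width: 0.085
{'t': 4.2167, 'tool_pos': [0.5836, -0.0434, 0.2814], 'ee_rot': [0.081, 0.9967, 0.0004, 0.0], 'force': [0.3407, 0.3517, -0.2807], 'moment': [0.0614, 0.0091, 0.0071], 'grip_width': 0.085}
```

View pics/wrist3.png

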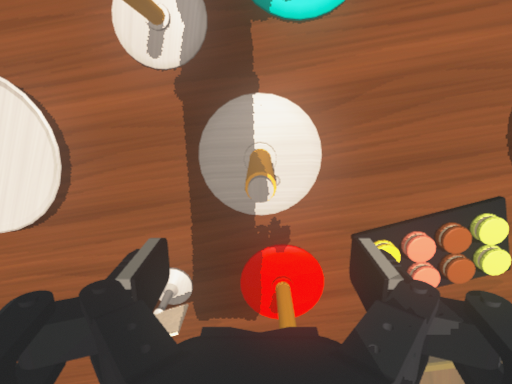

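```bash
python3 -m pendant '[{"ax":0,"ay":0,"az":0,"tx":0,"ty":0,"tz":-0.02,"grip":0.085},{"ax":0,"ay":0,"az":0,"tx":0,"ty":0,"tz":-0.02,"grip":0.085},{"ax":0,"ay":0,"az":0,"tx":0,"ty":0,"tz":-0.02,"grip":0.085},{"ax":0,"ay":0,"az":0,"tx":0,"ty":0,"tz":-0.02,"grip":0.085},{"ax":0,"ay":0,"az":0,"tx":0,"ty":0,"tz":-0.005,"grip":0.085}]'; python3 -m pendant '[{"ax":0,"ay":0,"az":0,"tx":0,"ty":0,"tz":0,"grip":0.085},{"ax":0,"ay":0,"az":0,"tx":0,"ty":0,"tz":0,"grip":0.085}]'; python3 snap.py wrist wrist4
```

```text
t: 4.63
tool_pos: [0.5821, -0.042, 0.1928]
ee_rot: [0.08, 0.997, -0.0, -0.003]
force: [-0.2, 1.0, -0.4]
grip_width: 0.0853
t: 4.8
tool_pos: [0.5839, -0.0433, 0.1969]
ee_rot: [0.08, 0.997, 0.0, 0.0]
force: [1.1, -0.7, 0.9]
grip_width: 0.0853
{'t': 4.85, 'tool_pos': [0.5843, -0.0437, 0.1975], 'ee_rot': [0.08, 0.9968, 0.0001, 0.0007], 'force': [0.075, 0.6308, 0.5166], 'moment': [-0.0442, 0.0162, -0.003], 'grip_width': 0.0849}
```

View pics/wrist4.png

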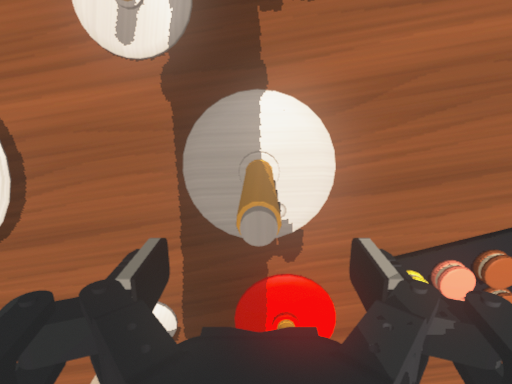

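```bash
python3 - <<'E'
from h import *
d=load("wrist4");P=cloud(d)
m=(P[...,2]>.173)&(P[...,2]<.181)&(abs(P[...,0]-.583)<.03)&(abs(P[...,1]+.043)<.03);t=P[m]
(c,rad)=cv2.minEnclosingCircle(t[:,:2].astype(np.float32));print(c,rad,t.mean(0))
vs,us=np.where(m);print(us.min(),us.max(),(us.min()+us.max())/2, proj(d,[.5838,-.0434,.176]),proj(d,[.5838,-.0434,.012]))
E
python3 -m pendant '[{"ax":0,"ay":0,"az":0,"tx":0,"ty":0,"tz":-0.015,"grip":0.085},{"ax":0,"ay":0,"az":0,"tx":0,"ty":0,"tz":-0.02,"grip":0.085},{"ax":0,"ay":0,"az":0,"tx":0,"ty":0,"tz":-0.02,"grip":0.085},{"ax":0,"ay":0,"az":0,"tx":0,"ty":0,"tz":-0.01,"grip":0.075},{"ax":0,"ay":0,"az":0,"tx":0,"ty":0,"tz":-0.005,"grip":0.065}]' 30; python3 -m pendant '[{"ax":0,"ay":0,"az":0,"tx":0,"ty":0,"tz":0,"grip":0.055},{"ax":0,"ay":0,"az":0,"tx":0,"ty":0,"tz":0,"grip":0.045},{"ax":0,"ay":0,"az":0,"tx":0,"ty":0,"tz":0,"grip":0.042},{"ax":0,"ay":0,"az":0,"tx":0,"ty":0,"tz":0,"grip":0.042}]'; python3 snap.py wrist wrist5
```

```text
(0.5848866701126099, -0.04412924125790596) 0.011339697055518627 [ 0.58419    -0.04417542  0.17696808]
240 277 258.5 [259.93069138 225.98437973] [259.5907318  168.91257835]
t: 5.27
tool_pos: [0.5835, -0.0439, 0.1258]
ee_rot: [0.08, 0.997, -0.0, -0.0]
force: [-0.8, -0.6, -0.2]
grip_width: 0.0656
t: 5.6
tool_pos: [0.5843, -0.0443, 0.1275]
ee_rot: [0.08, 0.997, 0.0, 0.001]
force: [0.7, 0.7, 0.0]
grip_width: 0.0422
{'t': 5.65, 'tool_pos': [0.5842, -0.0442, 0.1273], 'ee_rot': [0.0803, 0.9968, 0.0001, 0.0008], 'force': [0.2407, -0.0299, 0.4788], 'moment': [0.0381, 0.0201, -0.0558], 'grip_width': 0.0419}
```

View pics/wrist5.png

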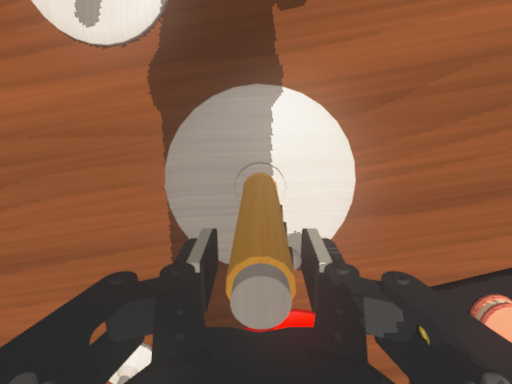

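```bash
python3 -m pendant '[{"ax":0,"ay":0,"az":0,"tx":0,"ty":0.001,"tz":0,"grip":0.036},{"ax":0,"ay":0,"az":0,"tx":0,"ty":0,"tz":0,"grip":0.034},{"ax":0,"ay":0,"az":0,"tx":0,"ty":0,"tz":0,"grip":0.033}]' 30;  python3 -m pendant '[{"ax":0,"ay":0,"az":0,"tx":0,"ty":0,"tz":0,"grip":0.031},{"ax":0,"ay":0,"az":0,"tx":0,"ty":0,"tz":0,"grip":0.03}]';python3 -m pendant '[{"ax":0,"ay":0,"az":0,"tx":0,"ty":0,"tz":0,"grip":0.029}]'; python3 -m pendant '[{"ax":0,"ay":0,"az":0,"tx":0,"ty":0,"tz":0,"grip":0.028}]'; python3 snap.py wrist wrist6
```

```text
t: 5.9
tool_pos: [0.584, -0.0424, 0.1267]
ee_rot: [0.08, 0.997, 0.0, 0.0]
force: [1.1, 2.8, 2.7]
grip_width: 0.0327
t: 6.07
tool_pos: [0.5839, -0.0427, 0.1265]
ee_rot: [0.08, 0.997, 0.0, 0.0]
force: [1.3, 2.8, 2.1]
grip_width: 0.0297
t: 6.15
tool_pos: [0.5839, -0.0431, 0.1266]
ee_rot: [0.08, 0.997, 0.0, 0.0]
force: [0.2, 3.3, 3.2]
grip_width: 0.0289
t: 6.23
tool_pos: [0.5838, -0.0436, 0.1266]
ee_rot: [0.08, 0.997, -0.0, 0.0]
force: [0.1, 0.2, 4.3]
grip_width: 0.0281
{'t': 6.2833, 'tool_pos': [0.5838, -0.0436, 0.1266], 'ee_rot': [0.0805, 0.9968, -0.0001, 0.0003], 'force': [-0.3114, 0.3772, 4.9059], 'moment': [0.2053, -0.0603, -0.0352], 'grip_width': 0.0279}
```

View pics/wrist6.png

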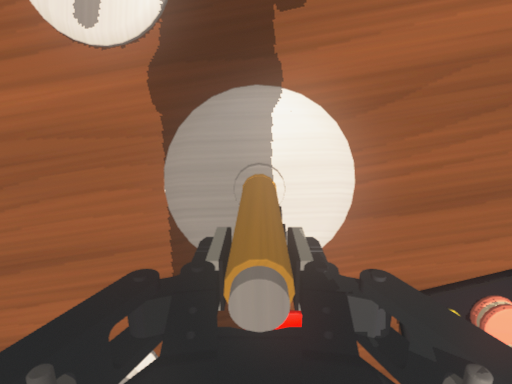

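```bash
python3 -m pendant '[{"ax":0,"ay":0,"az":0,"tx":0,"ty":0,"tz":0,"grip":0.024},{"ax":0,"ay":0,"az":0,"tx":0,"ty":0,"tz":0,"grip":0.02},{"ax":0,"ay":0,"az":0,"tx":0,"ty":0,"tz":0,"grip":0.02}]' 50; python3 -m pendant '[{"ax":0,"ay":0,"az":0,"tx":0,"ty":0,"tz":0.001,"grip":0.02}]'
```

```text
t: 6.53
tool_pos: [0.5838, -0.0436, 0.1268]
ee_rot: [0.08, 0.997, -0.0, 0.0]
force: [-0.1, 1.5, 6.1]
grip_width: 0.0274
t: 6.62
tool_pos: [0.5838, -0.0436, 0.127]
ee_rot: [0.08, 0.997, -0.0, 0.0]
force: [4.7, -0.3, -8.4]
grip_width: 0.0265
```

```bash
python3 -m pendant '[{"ax":0,"ay":0,"az":0,"tx":0,"ty":0,"tz":0,"grip":0.02}]'; python3 -m pendant '[{"ax":0,"ay":0,"az":0,"tx":0,"ty":0,"tz":0.0005,"grip":0.02}]'
```

```text
t: 6.7
tool_pos: [0.5838, -0.0436, 0.1269]
ee_rot: [0.08, 0.997, -0.0, 0.0]
force: [4.2, -0.2, -3.7]
grip_width: 0.027
t: 6.78
tool_pos: [0.5837, -0.0436, 0.1271]
ee_rot: [0.08, 0.997, -0.0, 0.0]
force: [6.3, -0.7, -7.9]
grip_width: 0.0268
```

```bash
python3 -m pendant '[{"ax":0,"ay":0,"az":0,"tx":0.0004,"ty":0,"tz":0.0003,"grip":0.02}]'; python3 -m pendant '[{"ax":0,"ay":0,"az":0,"tx":0,"ty":0,"tz":0.0003,"grip":0.02}]'
```

```text
t: 6.87
tool_pos: [0.5837, -0.0436, 0.1271]
ee_rot: [0.08, 0.997, -0.0, -0.0]
force: [4.0, -1.4, -8.1]
grip_width: 0.0269
t: 6.95
tool_pos: [0.5837, -0.0436, 0.1273]
ee_rot: [0.08, 0.997, -0.001, -0.001]
force: [5.1, -0.3, -8.1]
grip_width: 0.027
```

```bash
python3 -m pendant '[{"ax":0,"ay":0,"az":0,"tx":0.0005,"ty":0,"tz":0.0005,"grip":0.02}]'; python3 -m pendant '[{"ax":0,"ay":0,"az":0,"tx":0.0003,"ty":0,"tz":0.0005,"grip":0.02}]';  python3 -m pendant '[{"ax":0,"ay":0,"az":0,"tx":0,"ty":0,"tz":0.0005,"grip":0.02}]'
```

```text
t: 7.03
tool_pos: [0.5837, -0.0436, 0.1276]
ee_rot: [0.08, 0.997, -0.0, -0.001]
force: [2.0, -0.9, -7.1]
grip_width: 0.0272
t: 7.12
tool_pos: [0.5837, -0.0436, 0.1281]
ee_rot: [0.081, 0.997, -0.0, -0.001]
force: [0.1, -0.7, -9.2]
grip_width: 0.0269
t: 7.2
tool_pos: [0.5837, -0.0436, 0.1289]
ee_rot: [0.081, 0.997, -0.0, -0.001]
force: [0.3, -1.2, -8.2]
grip_width: 0.0271
```

```bash
python3 -m pendant '[{"ax":0,"ay":0,"az":0,"tx":0,"ty":0,"tz":0.0005,"grip":0.02},{"ax":0,"ay":0,"az":0,"tx":0,"ty":0,"tz":0.0005,"grip":0.02}]'; python3 -m pendant '[{"ax":0,"ay":0,"az":0,"tx":0,"ty":0,"tz":0.0005,"grip":0.02},{"ax":0,"ay":0,"az":0,"tx":0,"ty":0,"tz":0.0005,"grip":0.02}]'; python3 -m pendant '[{"ax":0,"ay":0,"az":0,"tx":0,"ty":0,"tz":0.001,"grip":0.02},{"ax":0,"ay":0,"az":0,"tx":0,"ty":0,"tz":0.001,"grip":0.02}]';python3 snap.py side side6 215 130 295 235; python3 snap.py wrist wrist7
```

```text
t: 7.37
tool_pos: [0.5837, -0.0435, 0.13]
ee_rot: [0.081, 0.997, -0.0, -0.001]
force: [-0.3, -2.6, -10.6]
grip_width: 0.0274
t: 7.53
tool_pos: [0.5838, -0.0435, 0.1311]
ee_rot: [0.081, 0.997, -0.0, -0.001]
force: [-2.1, -2.1, -12.5]
grip_width: 0.027
t: 7.7
tool_pos: [0.5839, -0.0434, 0.1337]
ee_rot: [0.081, 0.997, -0.0, -0.001]
force: [-6.3, -2.2, -7.3]
grip_width: 0.0271
{'t': 7.75, 'tool_pos': [0.584, -0.0434, 0.1341], 'ee_rot': [0.0805, 0.9968, -0.0, -0.0009], 'force': [-6.8099, -0.963, -5.7999], 'moment': [-0.5642, 1.3314, -0.0235], 'grip_width': 0.027}
{'t': 7.8, 'tool_pos': [0.584, -0.0433, 0.1342], 'ee_rot': [0.0805, 0.9968, 0.0001, -0.0009], 'force': [-6.2849, -1.4252, -6.101], 'moment': [-0.5098, 1.2735, -0.0321], 'grip_width': 0.0274}
```

View pics/side6.png

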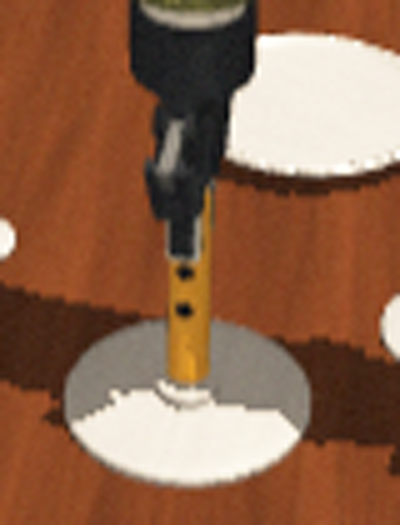

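View pics/wrist7.png

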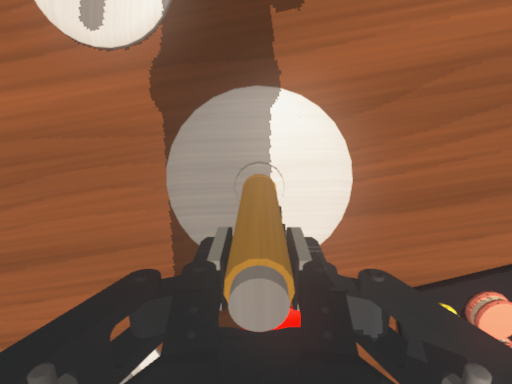

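```bash
python3 -m pendant '[{"ax":0,"ay":0,"az":0,"tx":-0.0006,"ty":0,"tz":0.001,"grip":0.02},{"ax":0,"ay":0,"az":0,"tx":-0.0004,"ty":0,"tz":0.001,"grip":0.02}]'; python3 -m pendant '[{"ax":0,"ay":0,"az":0,"tx":0,"ty":0,"tz":0.0015,"grip":0.02},{"ax":0,"ay":0,"az":0,"tx":0,"ty":0,"tz":0.0015,"grip":0.02}]'
```

```text
t: 7.97
tool_pos: [0.5839, -0.0433, 0.1365]
ee_rot: [0.08, 0.997, 0.0, 0.0]
force: [-1.8, -1.4, -7.1]
grip_width: 0.0275
t: 8.13
tool_pos: [0.5839, -0.0434, 0.1394]
ee_rot: [0.08, 0.997, -0.0, 0.0]
force: [-2.3, -1.4, -8.1]
grip_width: 0.0274
```

```bash
python3 -m pendant '[{"ax":0,"ay":0,"az":0,"tx":-0.0003,"ty":-0.0002,"tz":0.0015,"grip":0.02},{"ax":0,"ay":0,"az":0,"tx":0,"ty":0,"tz":0.0015,"grip":0.02},{"ax":0,"ay":0,"az":0,"tx":0,"ty":0,"tz":0.0015,"grip":0.02}]'; python3 -m pendant '[{"ax":0,"ay":0,"az":0,"tx":0,"ty":0,"tz":0.0015,"grip":0.02},{"ax":0,"ay":0,"az":0,"tx":0,"ty":0,"tz":0.0015,"grip":0.02}]'; python3 -m pendant '[{"ax":0,"ay":0,"az":0,"tx":0,"ty":0,"tz":0.001,"grip":0.02},{"ax":0,"ay":0,"az":0,"tx":0,"ty":0,"tz":0.001,"grip":0.02}]'
```

```text
t: 8.38
tool_pos: [0.5839, -0.0434, 0.1438]
ee_rot: [0.08, 0.997, 0.0, 0.0]
force: [-0.6, -3.0, -7.7]
grip_width: 0.027
t: 8.55
tool_pos: [0.5839, -0.0433, 0.1467]
ee_rot: [0.08, 0.997, 0.0, 0.0]
force: [-0.8, -1.8, -5.9]
grip_width: 0.0267
t: 8.72
tool_pos: [0.5839, -0.0434, 0.1487]
ee_rot: [0.08, 0.997, -0.0, 0.0]
force: [-0.7, -1.4, -6.6]
grip_width: 0.0271
```

Free sliding at 6–8 N. I now use finer steps near the expected hole, about 30 mm above the start.

```bash
python3 -m pendant '[{"ax":0,"ay":0,"az":0,"tx":0,"ty":0,"tz":0.0007,"grip":0.02},{"ax":0,"ay":0,"az":0,"tx":0,"ty":0,"tz":0.0007,"grip":0.02}]'; python3 -m pendant '[{"ax":0,"ay":0,"az":0,"tx":0,"ty":0,"tz":0.0007,"grip":0.02},{"ax":0,"ay":0,"az":0,"tx":0,"ty":0,"tz":0.0007,"grip":0.02}]'; python3 -m pendant '[{"ax":0,"ay":0,"az":0,"tx":0,"ty":0,"tz":0.0007,"grip":0.02}]';python3 -m pendant '[{"ax":0,"ay":0,"az":0,"tx":0,"ty":0,"tz":0.0006,"grip":0.02}]'
```

```text
t: 8.88
tool_pos: [0.5838, -0.0434, 0.15]
ee_rot: [0.08, 0.997, 0.0, 0.0]
force: [0.5, -2.4, -6.2]
grip_width: 0.0268
t: 9.05
tool_pos: [0.5839, -0.0433, 0.1515]
ee_rot: [0.08, 0.997, 0.0, 0.0]
force: [1.7, -1.6, -5.7]
grip_width: 0.0266
t: 9.13
tool_pos: [0.5839, -0.0433, 0.1522]
ee_rot: [0.08, 0.997, 0.0, 0.0]
force: [1.8, -0.9, -3.9]
grip_width: 0.0269
t: 9.22
tool_pos: [0.5838, -0.0433, 0.1529]
ee_rot: [0.08, 0.997, 0.0, 0.0]
force: [1.7, -1.5, -4.3]
grip_width: 0.0271
```

```bash
python3 -m pendant '[{"ax":0,"ay":0,"az":0,"tx":0,"ty":0,"tz":0.0006,"grip":0.02}]'; python3 -m pendant '[{"ax":0,"ay":0,"az":0,"tx":0,"ty":0,"tz":0.0006,"grip":0.02}]'; python3 -m pendant '[{"ax":0,"ay":0,"az":0,"tx":0,"ty":0,"tz":0.0006,"grip":0.02}]';python3 -m pendant '[{"ax":0,"ay":0,"az":0,"tx":0,"ty":0,"tz":0,"grip":0.02}]'
```

```text
t: 9.3
tool_pos: [0.5839, -0.0433, 0.1535]
ee_rot: [0.08, 0.997, 0.0, 0.0]
force: [0.6, -0.9, -3.5]
grip_width: 0.027
t: 9.38
tool_pos: [0.5839, -0.0434, 0.1541]
ee_rot: [0.08, 0.997, 0.0, 0.0]
force: [0.7, -1.8, -1.5]
grip_width: 0.0267
t: 9.47
tool_pos: [0.5839, -0.0434, 0.1549]
ee_rot: [0.08, 0.997, 0.0, 0.0]
force: [0.9, -1.3, 0.9]
grip_width: 0.0272
t: 9.55
tool_pos: [0.5839, -0.0434, 0.1552]
ee_rot: [0.08, 0.997, 0.0, 0.001]
force: [-0.9, -0.5, 4.4]
grip_width: 0.0269
```

```bash
python3 -m pendant '[{"ax":0,"ay":0,"az":0,"tx":0,"ty":0,"tz":0.0006,"grip":0.02}]'; python3 -m pendant '[{"ax":0,"ay":0,"az":0,"tx":0,"ty":0,"tz":0.0006,"grip":0.02}]'; python3 -m pendant '[{"ax":0,"ay":0,"az":0,"tx":0,"ty":0,"tz":0.0006,"grip":0.02}]'
```

```text
t: 9.63
tool_pos: [0.5839, -0.0433, 0.1556]
ee_rot: [0.08, 0.997, 0.0, 0.001]
force: [0.7, -0.9, 1.2]
grip_width: 0.0267
t: 9.72
tool_pos: [0.5839, -0.0434, 0.1559]
ee_rot: [0.08, 0.997, 0.0, 0.0]
force: [2.7, -1.5, -1.6]
grip_width: 0.027
t: 9.8
tool_pos: [0.5838, -0.0434, 0.1561]
ee_rot: [0.08, 0.997, -0.0, 0.0]
force: [4.3, -2.0, -3.6]
grip_width: 0.0271
```

```bash
python3 -m pendant '[{"ax":0,"ay":0,"az":0,"tx":0.0003,"ty":0,"tz":0.0006,"grip":0.02}]'; python3 -m pendant '[{"ax":0,"ay":0,"az":0,"tx":0.0002,"ty":0,"tz":0.0006,"grip":0.02}]'; python3 snap.py side side7 215 130 295 235
```

```text
t: 9.88
tool_pos: [0.5838, -0.0434, 0.1564]
ee_rot: [0.08, 0.997, -0.0, -0.0]
force: [3.1, -1.7, -6.6]
grip_width: 0.0267
t: 9.97
tool_pos: [0.5838, -0.0434, 0.1567]
ee_rot: [0.08, 0.997, -0.0, -0.0]
force: [3.1, -1.4, -6.6]
grip_width: 0.0274
{'t': 10.0167, 'tool_pos': [0.5838, -0.0434, 0.1568], 'ee_rot': [0.0803, 0.9968, -0.0001, -0.0004], 'force': [4.1961, -1.3994, -5.6662], 'moment': [-0.4289, -0.6867, -0.0617], 'grip_width': 0.0271}
```

View pics/side7.png

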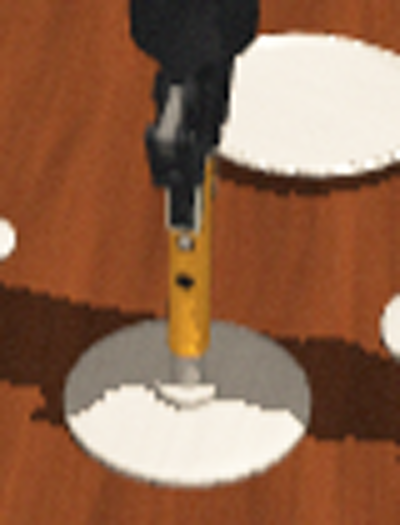

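```bash
python3 -m pendant '[{"ax":0,"ay":0,"az":0,"tx":0.0003,"ty":0,"tz":0.0005,"grip":0.02}]'; python3 -m pendant '[{"ax":0,"ay":0,"az":0,"tx":0,"ty":0,"tz":0.0005,"grip":0.02}]'
```

```text
t: 10.1
tool_pos: [0.5838, -0.0434, 0.1571]
ee_rot: [0.08, 0.997, -0.0, -0.001]
force: [0.3, -1.3, -7.0]
grip_width: 0.0272
t: 10.18
tool_pos: [0.5838, -0.0434, 0.1577]
ee_rot: [0.08, 0.997, -0.0, -0.001]
force: [1.9, -1.0, -6.0]
grip_width: 0.0276
```

```bash
python3 -m pendant '[{"ax":0,"ay":0,"az":0,"tx":0,"ty":0,"tz":0.0004,"grip":0.02}]'; python3 -m pendant '[{"ax":0,"ay":0,"az":0,"tx":0,"ty":0,"tz":0.0004,"grip":0.02}]'
```

```text
t: 10.27
tool_pos: [0.5838, -0.0434, 0.1583]
ee_rot: [0.08, 0.997, -0.0, -0.001]
force: [0.5, -1.4, -7.9]
grip_width: 0.0273
t: 10.35
tool_pos: [0.5838, -0.0434, 0.1587]
ee_rot: [0.08, 0.997, -0.0, -0.001]
force: [1.5, -1.1, -8.2]
grip_width: 0.0271
```

```bash
python3 -m pendant '[{"ax":0,"ay":0,"az":0,"tx":0,"ty":0,"tz":0.0004,"grip":0.02}]'; python3 -m pendant '[{"ax":0,"ay":0,"az":0,"tx":0,"ty":0,"tz":0.0003,"grip":0.02}]'; python3 snap.py side side8 215 130 295 235
```

```text
t: 10.43
tool_pos: [0.5838, -0.0434, 0.1589]
ee_rot: [0.08, 0.997, -0.0, -0.001]
force: [2.0, -2.3, -10.1]
grip_width: 0.0272
t: 10.52
tool_pos: [0.5838, -0.0434, 0.159]
ee_rot: [0.08, 0.997, -0.0, -0.001]
force: [2.3, -1.0, -13.1]
grip_width: 0.0272
{'t': 10.5667, 'tool_pos': [0.5838, -0.0433, 0.159], 'ee_rot': [0.0803, 0.9968, -0.0002, -0.0007], 'force': [1.9087, -1.4625, -11.2033], 'moment': [-0.4333, -0.5362, -0.0822], 'grip_width': 0.0272}
```

View pics/side8.png

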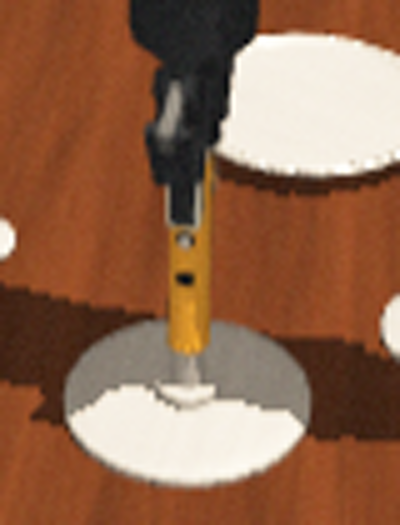

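```bash
python3 -m pendant '[{"ax":0,"ay":0,"az":0,"tx":-0.0003,"ty":0,"tz":-0.0008,"grip":0.02},{"ax":0,"ay":0,"az":0,"tx":0,"ty":0,"tz":-0.0008,"grip":0.02}]'; python3 -m pendant '[{"ax":0,"ay":0,"az":0,"tx":0,"ty":0,"tz":-0.0004,"grip":0.02},{"ax":0,"ay":0,"az":0,"tx":0,"ty":0,"tz":0,"grip":0.02}]' 20
```

```text
t: 10.73
tool_pos: [0.5839, -0.0434, 0.1584]
ee_rot: [0.08, 0.997, 0.0, -0.0]
force: [-2.5, -0.3, -3.5]
grip_width: 0.0275
t: 10.9
tool_pos: [0.5838, -0.0433, 0.1581]
ee_rot: [0.08, 0.997, 0.0, -0.0]
force: [-1.1, -0.6, -3.3]
grip_width: 0.0269
```

```bash
python3 -m pendant '[{"ax":0,"ay":0,"az":0,"tx":0,"ty":0,"tz":0,"grip":0.032},{"ax":0,"ay":0,"az":0,"tx":0,"ty":0,"tz":0,"grip":0.04},{"ax":0,"ay":0,"az":0,"tx":0,"ty":0,"tz":0,"grip":0.06},{"ax":0,"ay":0,"az":0,"tx":0,"ty":0,"tz":0,"grip":0.08}]'; python3 -m pendant '[{"ax":0,"ay":0,"az":0,"tx":0,"ty":0,"tz":0,"grip":0.085},{"ax":0,"ay":0,"az":0,"tx":0,"ty":0,"tz":0,"grip":0.085}]';python3 snap.py side side9 215 130 295 235;python3 snap.py wrist wrist9
```

```text
t: 11.23
tool_pos: [0.5845, -0.0432, 0.1584]
ee_rot: [0.08, 0.997, 0.0, 0.001]
force: [0.2, 0.5, -0.4]
grip_width: 0.0628
t: 11.4
tool_pos: [0.5842, -0.0433, 0.158]
ee_rot: [0.08, 0.997, 0.0, 0.0]
force: [0.1, 0.0, 0.1]
grip_width: 0.0845
{'t': 11.45, 'tool_pos': [0.5841, -0.0433, 0.1579], 'ee_rot': [0.0802, 0.9968, 0.0, 0.0001], 'force': [-0.1091, 0.0374, 0.3801], 'moment': [-0.0283, 0.0257, -0.0505], 'grip_width': 0.0848}
{'t': 11.5, 'tool_pos': [0.5841, -0.0434, 0.1579], 'ee_rot': [0.0803, 0.9968, -0.0, 0.0001], 'force': [1.236, 0.6889, 0.4531], 'moment': [-0.0176, 0.0203, 0.0665], 'grip_width': 0.0848}
```

View pics/side9.png

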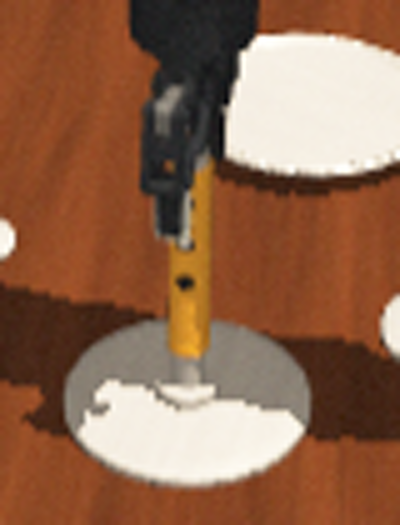

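View pics/wrist9.png

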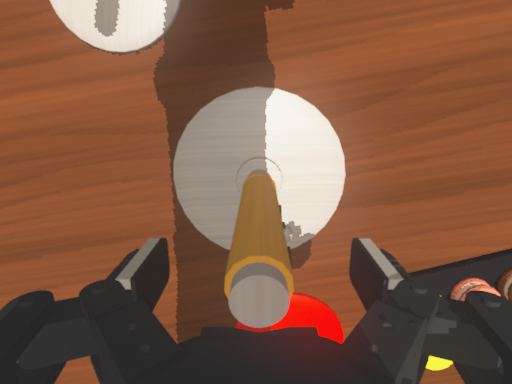

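```bash
python3 -m pendant '[{"ax":0,"ay":0,"az":0,"tx":0,"ty":0,"tz":0.015,"grip":0.085},{"ax":0,"ay":0,"az":0,"tx":0,"ty":0,"tz":0.025,"grip":0.085},{"ax":0,"ay":0,"az":0,"tx":0,"ty":0,"tz":0.025,"grip":0.085},{"ax":0,"ay":0,"az":0,"tx":0,"ty":0,"tz":0.02,"grip":0.085},{"ax":0,"ay":0,"az":0,"tx":0,"ty":0,"tz":0.01,"grip":0.085}]'; python3 -m pendant '[{"ax":0,"ay":0,"az":0,"tx":0,"ty":0,"tz":0,"grip":0.085},{"ax":0,"ay":0,"az":0,"tx":0,"ty":0,"tz":0,"grip":0.085}]'; python3 snap.py wrist wrist10;python3 snap.py side side10 215 110 295 215;python3 snap.py top top10 235 155 315 230
python3 - <<'E'
from h import *
d=load("wrist10");P=cloud(d)
near=(abs(P[...,0]-.583)<.03)&(abs(P[...,1]+.043)<.03)&(P[...,2]>.19)&(P[...,2]<.225)
print(np.percentile(P[near][:,2],[50,90,99]))
m=near&(P[...,2]>.2035);t=P[m]
c,rad=cv2.minEnclosingCircle(t[:,:2].astype(np.float32));print(c,rad,t.mean(0))
E
```

```text
t: 11.92
tool_pos: [0.585, -0.0437, 0.2557]
ee_rot: [0.08, 0.997, 0.0, 0.002]
force: [0.5, -0.3, 0.2]
grip_width: 0.0851
t: 12.08
tool_pos: [0.584, -0.0434, 0.2523]
ee_rot: [0.08, 0.997, 0.0, -0.0]
force: [0.6, 0.3, -0.7]
grip_width: 0.0852
{'t': 12.1333, 'tool_pos': [0.5835, -0.0432, 0.2514], 'ee_rot': [0.0802, 0.9968, -0.0001, -0.0009], 'force': [-0.1297, 0.8117, -0.1468], 'moment': [0.0761, 0.0073, 0.0394], 'grip_width': 0.0849}
{'t': 12.1833, 'tool_pos': [0.5833, -0.0432, 0.251], 'ee_rot': [0.0802, 0.9968, -0.0001, -0.0013], 'force': [-0.5563, 0.8297, -0.2056], 'moment': [-0.0037, -0.0124, -0.0186], 'grip_width': 0.0851}
{'t': 12.2333, 'tool_pos': [0.5833, -0.0432, 0.251], 'ee_rot': [0.0802, 0.9968, -0.0002, -0.0014], 'force': [-0.084, 0.136, 0.1804], 'moment': [-0.0033, -0.0287, -0.0031], 'grip_width': 0.0849}
[0.20580259 0.20686268 0.20758776]
(0.5848283767700195, -0.04419456794857979) 0.011419153772294521 [ 0.58453196 -0.04399966  0.20622987]
```

View pics/side10.png

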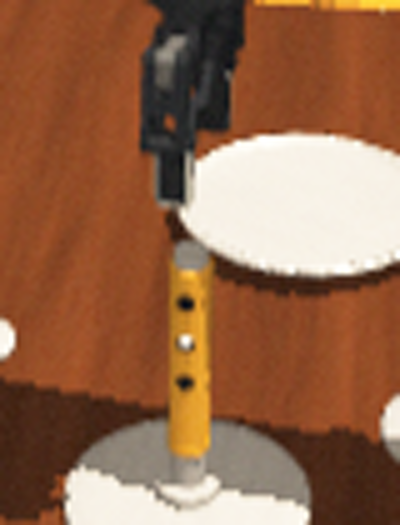

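View pics/wrist10.png

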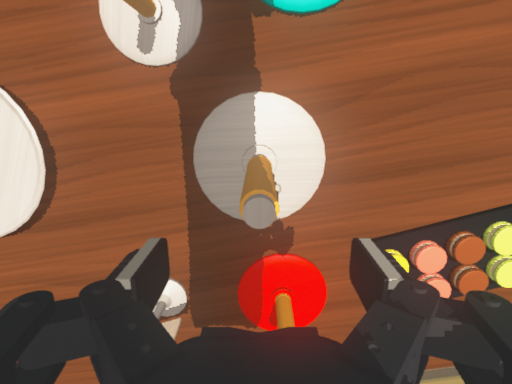

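The button is out in the middle hole and the seat is at about 0.206. I close the fingers and press.

```bash
python3 -m pendant '[{"ax":0,"ay":0,"az":0,"tx":0.0008,"ty":-0.0004,"tz":0,"grip":0.05},{"ax":0,"ay":0,"az":0,"tx":0,"ty":0,"tz":0,"grip":0.02},{"ax":0,"ay":0,"az":0,"tx":0,"ty":0,"tz":0,"grip":0},{"ax":0,"ay":0,"az":0,"tx":0,"ty":0,"tz":0,"grip":0},{"ax":0,"ay":0,"az":0,"tx":0,"ty":0,"tz":0,"grip":0}]'; python3 -m pendant '[{"ax":0,"ay":0,"az":0,"tx":0,"ty":0,"tz":0,"grip":0},{"ax":0,"ay":0,"az":0,"tx":0,"ty":0,"tz":-0.01,"grip":0},{"ax":0,"ay":0,"az":0,"tx":0,"ty":0,"tz":-0.015,"grip":0},{"ax":0,"ay":0,"az":0,"tx":0,"ty":0,"tz":-0.01,"grip":0},{"ax":0,"ay":0,"az":0,"tx":0,"ty":0,"tz":0,"grip":0}]'; python3 -m pendant '[{"ax":0,"ay":0,"az":0,"tx":0,"ty":0,"tz":0,"grip":0},{"ax":0,"ay":0,"az":0,"tx":0,"ty":0,"tz":0,"grip":0}]'; python3 snap.py wrist wrist11
```

```text
t: 12.65
tool_pos: [0.5848, -0.0438, 0.2527]
ee_rot: [0.08, 0.997, -0.0, -0.0]
force: [-0.8, -0.0, 0.7]
grip_width: 0.025
t: 13.07
tool_pos: [0.5833, -0.0434, 0.2148]
ee_rot: [0.08, 0.997, -0.0, -0.002]
force: [-0.6, -0.1, 0.0]
grip_width: 0.0003
t: 13.23
tool_pos: [0.585, -0.0438, 0.2182]
ee_rot: [0.08, 0.997, -0.0, 0.0]
force: [-0.6, 0.3, 1.2]
grip_width: -0.0001
{'t': 13.2833, 'tool_pos': [0.5852, -0.0439, 0.2185], 'ee_rot': [0.0803, 0.9968, -0.0, 0.0005], 'force': [0.2639, 0.2509, -0.0493], 'moment': [-0.0074, -0.0344, -0.0277], 'grip_width': -0.0}
```

View pics/wrist11.png

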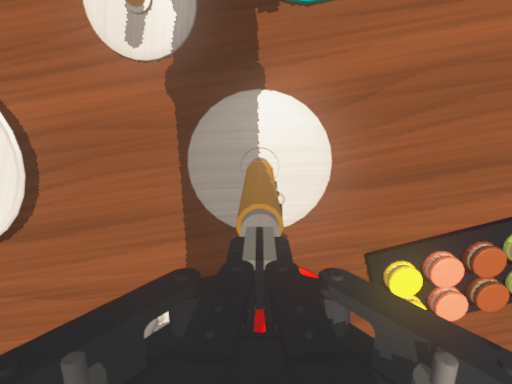

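Fingers are shut and centred over the spigot, about 11 mm above it. I descend slowly.

```bash
python3 -m pendant '[{"ax":0,"ay":0,"az":0,"tx":0,"ty":0,"tz":-0.003,"grip":0},{"ax":0,"ay":0,"az":0,"tx":0,"ty":0,"tz":-0.003,"grip":0},{"ax":0,"ay":0,"az":0,"tx":0,"ty":0,"tz":-0.002,"grip":0},{"ax":0,"ay":0,"az":0,"tx":0,"ty":0,"tz":0,"grip":0},{"ax":0,"ay":0,"az":0,"tx":0,"ty":0,"tz":0,"grip":0}]'; python3 -m pendant '[{"ax":0,"ay":0,"az":0,"tx":0,"ty":0,"tz":-0.001,"grip":0},{"ax":0,"ay":0,"az":0,"tx":0,"ty":0,"tz":0,"grip":0}]';  python3 -m pendant '[{"ax":0,"ay":0,"az":0,"tx":0,"ty":0,"tz":-0.001,"grip":0},{"ax":0,"ay":0,"az":0,"tx":0,"ty":0,"tz":0,"grip":0}]'
```

```text
t: 13.7
tool_pos: [0.5847, -0.0438, 0.2096]
ee_rot: [0.08, 0.997, -0.0, -0.0]
force: [-0.0, -0.3, 0.0]
grip_width: 0.0003
t: 13.87
tool_pos: [0.5848, -0.0438, 0.2087]
ee_rot: [0.08, 0.997, -0.0, -0.0]
force: [0.8, -0.5, 0.3]
grip_width: -0.0002
t: 14.03
tool_pos: [0.5848, -0.0438, 0.2076]
ee_rot: [0.08, 0.997, -0.0, -0.0]
force: [0.4, 0.5, 1.1]
grip_width: -0.0002
```

```bash
python3 -m pendant '[{"ax":0,"ay":0,"az":0,"tx":0,"ty":0,"tz":-0.0007,"grip":0},{"ax":0,"ay":0,"az":0,"tx":0,"ty":0,"tz":0,"grip":0}]';  python3 -m pendant '[{"ax":0,"ay":0,"az":0,"tx":0,"ty":0,"tz":-0.0006,"grip":0},{"ax":0,"ay":0,"az":0,"tx":0,"ty":0,"tz":0,"grip":0}]'
```

```text
t: 14.2
tool_pos: [0.5848, -0.0438, 0.207]
ee_rot: [0.08, 0.997, -0.0, -0.0]
force: [-0.5, -0.6, -0.4]
grip_width: 0.0001
t: 14.37
tool_pos: [0.5848, -0.0438, 0.2064]
ee_rot: [0.08, 0.997, -0.0, -0.0]
force: [-0.3, 0.0, 0.5]
grip_width: 0.0
```

```bash
python3 -m pendant '[{"ax":0,"ay":0,"az":0,"tx":0,"ty":0,"tz":-0.0006,"grip":0},{"ax":0,"ay":0,"az":0,"tx":0,"ty":0,"tz":0,"grip":0}]';  python3 -m pendant '[{"ax":0,"ay":0,"az":0,"tx":0,"ty":0,"tz":-0.0006,"grip":0},{"ax":0,"ay":0,"az":0,"tx":0,"ty":0,"tz":0,"grip":0}]'
```

```text
t: 14.53
tool_pos: [0.5848, -0.0438, 0.2058]
ee_rot: [0.08, 0.997, -0.0, -0.0]
force: [0.7, -0.8, 0.1]
grip_width: -0.0002
t: 14.7
tool_pos: [0.5848, -0.0438, 0.2053]
ee_rot: [0.08, 0.997, -0.0, 0.0]
force: [-0.4, 0.7, -0.2]
grip_width: 0.0002
```

```bash
python3 -m pendant '[{"ax":0,"ay":0,"az":0,"tx":0,"ty":0,"tz":-0.0006,"grip":0},{"ax":0,"ay":0,"az":0,"tx":0,"ty":0,"tz":0,"grip":0}]';  python3 -m pendant '[{"ax":0,"ay":0,"az":0,"tx":0,"ty":0,"tz":-0.0006,"grip":0},{"ax":0,"ay":0,"az":0,"tx":0,"ty":0,"tz":0,"grip":0}]'; python3 snap.py side side12 215 110 295 215
```

```text
t: 14.87
tool_pos: [0.5848, -0.0438, 0.205]
ee_rot: [0.08, 0.997, 0.0, 0.0]
force: [-1.4, -0.2, 3.3]
grip_width: 0.0001
t: 15.03
tool_pos: [0.5849, -0.0438, 0.2049]
ee_rot: [0.08, 0.997, 0.0, 0.0]
force: [-3.1, -0.3, 7.4]
grip_width: 0.0003
{'t': 15.0833, 'tool_pos': [0.5849, -0.0438, 0.2048], 'ee_rot': [0.0803, 0.9968, 0.0002, 0.0003], 'force': [-2.2386, 1.1725, 6.6888], 'moment': [0.0764, 0.7108, -0.0347], 'grip_width': 0.0001}
```

View pics/side12.png

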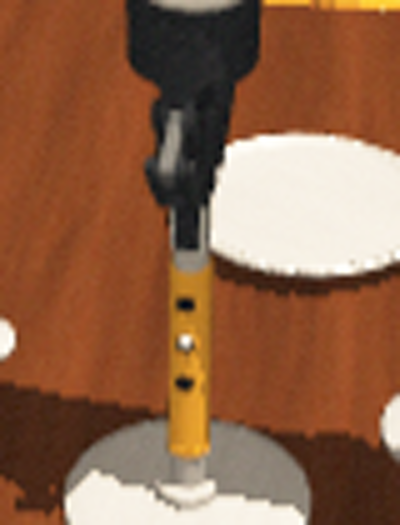

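```bash
python3 -m pendant '[{"ax":0,"ay":0,"az":0,"tx":-0.0003,"ty":0,"tz":-0.0006,"grip":0},{"ax":0,"ay":0,"az":0,"tx":0,"ty":0,"tz":0,"grip":0}]';  python3 -m pendant '[{"ax":0,"ay":0,"az":0,"tx":-0.0002,"ty":0,"tz":-0.0005,"grip":0},{"ax":0,"ay":0,"az":0,"tx":0,"ty":0,"tz":0,"grip":0}]'
```

```text
t: 15.25
tool_pos: [0.5849, -0.0438, 0.2047]
ee_rot: [0.08, 0.997, 0.0, 0.001]
force: [-3.3, 1.0, 9.6]
grip_width: -0.0001
t: 15.42
tool_pos: [0.5849, -0.0438, 0.2046]
ee_rot: [0.08, 0.997, 0.0, 0.001]
force: [-3.7, 0.8, 11.6]
grip_width: -0.0001
```

```bash
python3 -m pendant '[{"ax":0,"ay":0,"az":0,"tx":-0.0003,"ty":0,"tz":-0.0006,"grip":0},{"ax":0,"ay":0,"az":0,"tx":0,"ty":0,"tz":0,"grip":0}]';  python3 -m pendant '[{"ax":0,"ay":0,"az":0,"tx":-0.0003,"ty":0,"tz":-0.0004,"grip":0},{"ax":0,"ay":0,"az":0,"tx":0,"ty":0,"tz":0,"grip":0}]'
```

```text
t: 15.58
tool_pos: [0.5849, -0.0438, 0.2045]
ee_rot: [0.08, 0.997, 0.0, 0.002]
force: [-3.1, 0.5, 13.5]
grip_width: 0.0001
t: 15.75
tool_pos: [0.5849, -0.0438, 0.2045]
ee_rot: [0.08, 0.997, 0.0, 0.002]
force: [-4.3, 0.3, 15.4]
grip_width: 0.0004
```

```bash
python3 -m pendant '[{"ax":0,"ay":0,"az":0,"tx":-0.0002,"ty":0,"tz":-0.0004,"grip":0},{"ax":0,"ay":0,"az":0,"tx":0,"ty":0,"tz":0,"grip":0}]';  python3 -m pendant '[{"ax":0,"ay":0,"az":0,"tx":-0.0002,"ty":0,"tz":-0.0002,"grip":0},{"ax":0,"ay":0,"az":0,"tx":0,"ty":0,"tz":0,"grip":0}]'; python3 -m pendant '[{"ax":0,"ay":0,"az":0,"tx":0,"ty":0,"tz":0,"grip":0},{"ax":0,"ay":0,"az":0,"tx":0,"ty":0,"tz":0,"grip":0},{"ax":0,"ay":0,"az":0,"tx":0,"ty":0,"tz":0,"grip":0}]'
```

```text
t: 15.92
tool_pos: [0.5849, -0.0438, 0.2044]
ee_rot: [0.08, 0.997, 0.001, 0.002]
force: [-3.7, 1.4, 16.8]
grip_width: -0.0002
t: 16.08
tool_pos: [0.5848, -0.0438, 0.2044]
ee_rot: [0.08, 0.997, 0.001, 0.002]
force: [-3.7, 1.0, 17.3]
grip_width: -0.0
t: 16.33
tool_pos: [0.5848, -0.0438, 0.2044]
ee_rot: [0.08, 0.997, 0.001, 0.002]
force: [-3.3, 0.7, 17.2]
grip_width: 0.0001
```

The lock holds at about 17 N without sinking. I come away.

```bash
python3 -m pendant '[{"ax":0,"ay":0,"az":0,"tx":0,"ty":0,"tz":0.003,"grip":0},{"ax":0,"ay":0,"az":0,"tx":0,"ty":0,"tz":0.01,"grip":0},{"ax":0,"ay":0,"az":0,"tx":0,"ty":0,"tz":0.02,"grip":0},{"ax":0,"ay":0,"az":0,"tx":0,"ty":0,"tz":0.02,"grip":0},{"ax":0,"ay":0,"az":0,"tx":0,"ty":0,"tz":0.02,"grip":0}]'; python3 -m pendant '[{"ax":0,"ay":0,"az":0,"tx":0,"ty":0.01,"tz":0.01,"grip":0},{"ax":0,"ay":0,"az":0,"tx":0,"ty":0,"tz":0,"grip":0},{"ax":0,"ay":0,"az":0,"tx":0,"ty":0,"tz":0,"grip":0},{"ax":0,"ay":0,"az":0,"tx":0,"ty":0,"tz":0,"grip":0}]'; python3 snap.py side side13 ; python3 snap.py wrist wrist13
python3 - <<'E'
from h import *
d=load("wrist13");P=cloud(d)
near=(abs(P[...,0]-.583)<.03)&(abs(P[...,1]+.043)<.03)&(P[...,2]>.19)&(P[...,2]<.225)
m=near&(P[...,2]>.2035);t=P[m]
c,rad=cv2.minEnclosingCircle(t[:,:2].astype(np.float32));print(c,rad,t.mean(0))
a=load("side0")["img"].astype(int);b=load("side13")["img"].astype(int)
im=b[110:235,215:295].astype(np.uint8);cv2.imwrite("pics/s13z.png",cv2.resize(im[:,:,::-1],None,fx=4.5,fy=4.5,interpolation=cv2.INTER_CUBIC))
E
```

```text
t: 16.75
tool_pos: [0.5829, -0.0438, 0.2752]
ee_rot: [0.08, 0.997, -0.0, -0.001]
force: [0.7, 0.5, -0.1]
grip_width: -0.0003
t: 17.08
tool_pos: [0.5828, -0.0332, 0.2829]
ee_rot: [0.08, 0.997, -0.0, -0.001]
force: [-0.9, -0.2, 0.3]
grip_width: 0.0002
{'t': 17.1333, 'tool_pos': [0.5827, -0.0335, 0.2828], 'ee_rot': [0.0801, 0.9968, -0.0002, -0.0012], 'force': [-0.8877, 0.649, -0.1637], 'moment': [-0.049, -0.052, 0.0398], 'grip_width': 0.0001}
{'t': 17.1833, 'tool_pos': [0.5827, -0.0337, 0.2829], 'ee_rot': [0.0803, 0.9968, -0.0002, -0.0012], 'force': [-0.4138, -0.6157, 0.051], 'moment': [-0.0464, 0.0023, -0.0334], 'grip_width': 0.0001}
(0.5849010944366455, -0.04396233335137367) 0.011215115897357464 [ 0.58463065 -0.04381778  0.20604087]
```

View pics/side13.png

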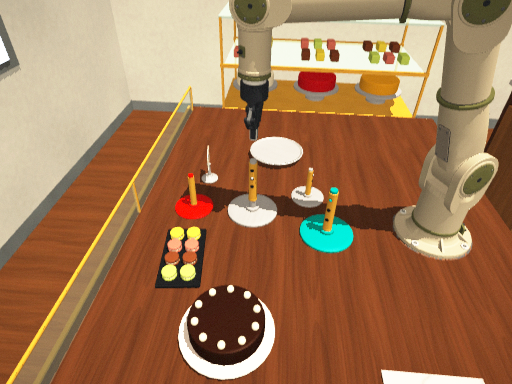

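View pics/s13z.png

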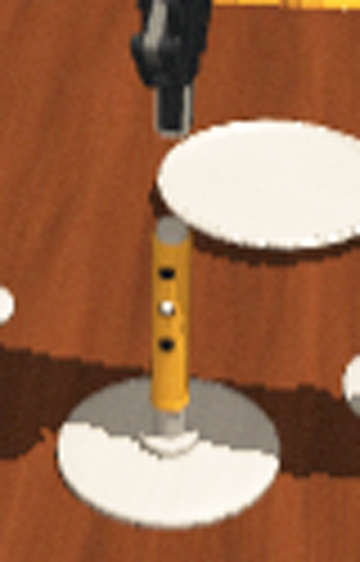

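The button is still in the middle hole, the seat is at 0.206 as before, and the stand and bystanders have not visibly moved.

```bash
python3 -c "
from plant import r
print(r.hand_in())"
```

```text
the job is handed in; nothing more can be done
None
```

I raised the sleeve of the larger white-footed stand by one hole, checked the lock, and handed the job in at about 17 s of the 58 s allowed.

- **Raising:** I pinched the sleeve with one pad on the button. It broke free at about 12 N and slid up at 6–8 N. It stopped dead about 32 mm above its start, at a peak pull of about 13 N, which is under the 18 N that would lift the stand. After release, the side view showed the button out in the middle hole.
- **Lock check:** With the fingers shut I pressed straight down on the spigot. The push built to about 17 N and held there for roughly half a second without the column giving. There was a sideways load of 3–4 N during the push.
- **Last checks:**
  - The seat measured 0.206 m both before and after the press.
  - The spigot centre stayed within about 0.5 mm.
  - The bystanders look unmoved in the side view.
  - The robot is clear, with its fingertips about 75 mm above the column.
- **Disagreements:**
  - The top and side views put the stand's centre about 15 mm apart in y. I relied on the closer wrist views, and contact was within 1–2 mm of that.
  - The camera put the seat about 1 mm higher than where the fingers touched it.
  - Sideways loads reached about 7 N while raising. I trimmed them out, and no shift of the stand was visible.

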